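# Set a washed sample pot to dry on the hot plate

### The job

The washed sample pot with the cut-off corners is draining upside down among the other ware on the rubber mat: turn it over and set it gently, mouth up, in the middle of the hot plate's round plate. Once it stands there by itself, turn the hot plate's knob clockwise until its white pointer stands at the one long mark. Leave everything else on the bench where it is.

Things in the scene. Friction and masses are not known exactly. Their poses are not given: they have to be found in the camera images.
- pot: Sample pot: white porcelain, straight walls, a 60 x 60 mm square with cut corners (flat faces 36 mm wide, square to its x and y axes; cut faces 17 mm), 80 mm tall, walls 4 mm, bottom 6 mm, 0.2 kg. Lies steadily on a wide face. Origin: centre of the open mouth; z runs from mouth to closed foot: up while it stands mouth-down (as at the start), down when mouth-up.
- pot_foot (a point): Centre of the outside of the pot's closed bottom, 80 mm from the mouth along the pot's z.
- mat: Black ribbed rubber drying mat, 360 x 360 mm, 1 mm thick, flat on the bench, on its left or right half, the hot plate on the other. The pot, cup, basin, jar and tile stand on it. Origin at its centre.
- hotplate: Hot plate, fixed to the bench: white case 262 mm (its x) by 180 mm (its y), top 57 mm above the bench; on it a round bright metal plate, 150 mm diameter, centred 50 mm along +x, its top 75 mm above the bench. The knob stands on the case 85 mm along -x, on the robot side. Origin: centre of the underside, at bench level.
- plate_centre (a point): Centre of the top surface of the hot plate's round plate; axes as the hot plate's.
- knob (a joint): Angle of the hot plate's black knob (vertical axis), in rad, growing clockwise seen from above. 0: its white pointer is at the smallest mark (off) and points along the hot plate's +y. Short marks at 0.6 and 1.8; the one long mark is at 1.2. Turns from 0 to 2.1, stays where it is left.
- knob_grip (a point): On the knob's axis, 34 mm above the case and 91.5 mm above the bench, in the knob's upright grip bar; its x axis points along the bar towards the white pointer. The bar is 52 mm long, 13 mm thick and 28 mm tall (top 4 mm above this point, foot 24 mm below it on a disc of 56 mm diameter).
- cup: Bystander: round white porcelain cup standing mouth-down, 72 mm diameter at the rim (on the bench), 52 mm at the top, 75 mm tall. Origin at the centre of its underside, z up.
- basin: Bystander: round white porcelain basin standing mouth-down, 96 mm diameter at the rim (on the bench), 45 mm tall. Origin at the centre of its underside, z up.
- jar: Bystander: brown glass jar with black cap, 64 mm diameter, 110 mm tall. Origin at the centre of its underside, z up.
- tall_bottle: Bystander: clear glass bottle with white cap, 66 mm diameter, 150 mm tall. Origin at the centre of its underside, z up.
- ore: Bystander: grey lump of ore, about 70 x 56 mm, 52 mm tall. Origin at the centre of its underside.
- tile: Bystander: white porcelain streak tile lying flat, 70 x 50 x 12 mm. Origin at the centre of its underside.
- hammer: Bystander: hammer with a wooden handle lying across the bench, 180 mm long along its x axis (steel head, about 80 mm wide, at +x), 26 mm tall. Origin near its middle, at bench level.
Not all that is in view belongs to the job. What is shaped like the pot but green is not meant.

How it is judged:
By the outcome, as a careful person would: the job done as asked, in the order asked, and still so for the second after the job is handed in, with the robot touching nothing.
It also fails if it takes over 67 s, if anything falls off the work surface, if the arm or the gripper's body presses on something with over 40 N, if the wrist force passes 120 N, or if a joint passes its speed limit or range.

### The arm

A 7-joint arm with a two-finger parallel gripper is mounted at the origin on the work surface. World frame = base frame: x ahead of the robot, y to its left, z up, the work surface at z = 0. Lengths are in m, angles in rad, forces in N, time in s.
With the tool pointing down it reaches from about 0.4 to 0.9 m from the base axis. Payload 5.6 kg.
Tool frame: the origin (TCP) lies at the centre of the arm's flange, where the gripper is bolted on; the fingertips stand 190 mm ahead of it and the grasp point (between the pads) lies 171 mm ahead of it; z points along the fingers, y is the line along which they close (so a half turn about z gives the same grasp; the last joint's range is limited). The gripper opens to 92 mm and grips with 3 to 60 N. Pads are 20 mm wide; open, the fingers measure 128 mm over their backs; the gripper's body (75 mm by 189 mm) begins 69 mm behind the grasp point.
Start: joints at [1.219, 0.468, -0.012, 1.603, 0.006, 1.071, -0.056], TCP at [0.198, -0.619, 0.405] pointing down, gripper open.
Joint ranges: [-2.53, 2.53], [-0.31, 2.02], [-1.57, 1.55], [0.28, 2.44], [-1.29, 4.43], [0.15, 1.84], [-2.92, 2.92]. Speed limits (rad/s): [2.57, 2.57, 3.14, 3.14, 3.14, 3.14, 3.14].

### API

Orientations are given as a unit quaternion [w, x, y, z].
In Python, from rig import monitor, vision, r, spotter gives the robot as it stands.
- The arm moves only by the shell command python3 -m creep 'ROWS' [OPENING] [FORCE]. ROWS is a JSON object of lists of equal length, an entry for each row: "delta_pos": the shift along the world's x, y, z scaled (see below), a list of three; "rot": the turn, a rotation vector about the world's x, y, z scaled (see below), a list of three. In form: {"delta_pos": [[tx, ty, tz], ...], "rot": [[wx, wy, wz], ...]}. A call has 1 to 8 rows; each row shifts and turns the commanded pose from where the row before left it; what a row does not reach is not made up. The controller multiplies each number of a shift by 0.05 m and each number of a turn by 90 degrees. A row lasts 1/10 s, in which the tool goes at most 50 mm and 8.59 degrees, less where a joint would pass 70% of its speed; a pose out of reach is approached as far as the arm can. A call with a number of a shift or a turn outside -1 to 1 is refused whole. A call with a gripper value outside its range is refused whole. OPENING is the opening, from 0 (shut) to 1 (fully open), set as the call begins (- or left out, the last holds). The fingers move at their own pace and stop on an object; FORCE is the grip in N (left out, the last holds). Time passes only in rows, so rows that do not move let the fingers close. It gives the time, the measured TCP pose, the force, the opening and the grip force at its end, in the units of the state.
- monitor.observe(): the state, without advancing time (a new reading comes with each control period).
- vision.camera(name): name is "side" or "top" or "wrist"; returns the picture (400x640x3 uint8, blue, green, red); there is no depth.
- vision.get_calibration(name): a dict with "mtx" (3x3 intrinsics, pixels), "k1" (the pictures are not rectified: a ray, as slopes to the right and down, at radius r is drawn at 1 + k1 r^2 times it, then the intrinsics apply), "R" (3x3) and "t" (3): a world point X has camera coordinates R X + t. Camera axes: x right, y down, z forward; pixel columns grow to the right and rows downward; lengths in m; the calibration is good to about 2 mm. A picture is of the moment at which its call begins: read the wrist's pose just before it. get_calibration takes no time and is no camera call; for the wrist camera it gives the pose at the moment of the call.
- r.sign_off(): hands the job in; it is judged then, once.
Trained networks look in the newest picture that a camera, given by its name, has taken for a name from the list of things; names that differ only in an ending like _2 or _b are one class to them, and where a whole thing is asked for, a point or a joint stands for the part that bears it (a point fixed in the world has none). Each returns a list of dicts, best first, with "score" (0 to 1); they miss things now and then, are a little off and sometimes report something else, mostly with a low value. They report only what shows in the picture. A call takes as long as a camera call. They do not tell look-alikes from the thing itself.
- spotter.regions_of(camera, label): "pixels" (400x640 bool, what is visible of it) and "rect" ([centre column, centre row, width, height] in pixels, round what is visible of it).
The state is a dict: "time": time; "joint_positions": joint angles; "joint_vel": joint speeds; "joint_efforts": joint torques, N m; "eef_pos": TCP position; "eef_rot": TCP orientation; "wrist_force": force on the tool from outside, world axes, zero at the start; "ft_torque": the same for the moment, N m; "grip_width": opening from 0.0 (shut) to 1.0 (fully open); "grip_force": force on a finger pad.
Only numpy, scipy, OpenCV 4.12 (cv2) and the standard library are available. Lean on these libraries where they do the work, as an engineer would, in place of code of your own. Each camera call takes 0.05 s, during which the arm holds its last target. There are 200 camera calls.

## Working session

There is one attempt and no reset: what is moved stays moved. The work goes in short steps, Python scripts to look and compute and a shell command to move; the robot and the scene stay as the last step left them, time stands still between calls to the robot, and variables do not carry over. Pictures are saved under pics/ and viewed, at most 10 in all, crops included, and the job is handed in when it is done.

```bash
ls; mkdir -p pics
python3 - <<'E'
from rig import monitor, vision, r, spotter
import cv2,numpy as np
s=monitor.observe();print({k:np.round(v,3).tolist() for k,v in s.items()})
a=vision.camera("top");b=vision.camera("side")
cv2.imwrite("pics/top.png",a);cv2.imwrite("pics/side.png",b)
for n in("top","side","wrist"):
  c=vision.get_calibration(n);print(n,{k:np.round(v,4).tolist() for k,v in c.items()})
for n in("top","side"):
  for l in("pot","hotplate","knob","mat","cup","basin","jar","tile"):
    if n=="side" and l not in("pot","knob"):continue
    print(n,l,[(round(float(d["score"]),2),np.round(d["rect"]).tolist()) for d in spotter.regions_of(n,l)])
E
```

```text
pics
{'time': 0.0, 'joint_positions': [1.219, 0.468, -0.012, 1.604, 0.006, 1.071, -0.056], 'joint_vel': [-0.001, -0.001, 0.001, 0.0, -0.0, -0.001, 0.001], 'joint_efforts': [0.0, -52.057, -0.013, -24.374, -0.057, 0.017, 0.0], 'eef_pos': [0.197, -0.619, 0.404], 'eef_rot': [-0.001, 0.988, 0.154, -0.0], 'wrist_force': [-0.574, -0.866, 0.582], 'ft_torque': [-0.074, -0.01, -0.015], 'grip_force': 0.0, 'grip_width': 0.999}
top {'mtx': [[380.8781, 0.0, 312.9854], [0.0, 380.8781, 201.2597], [0.0, 0.0, 1.0]], 'k1': 0.0256, 'R': [[0.0109, -0.9999, -0.0087], [-0.9857, -0.0093, -0.1685], [0.1684, 0.0104, -0.9857]], 't': [-0.0658, 0.4741, 1.1631]}
side {'mtx': [[390.2817, 0.0, 323.9796], [0.0, 390.2817, 198.6143], [0.0, 0.0, 1.0]], 'k1': -0.0802, 'R': [[-0.996, -0.0879, 0.0173], [-0.0733, 0.6891, -0.721], [0.0515, -0.7193, -0.6928]], 't': [0.4952, 0.1521, 1.134]}
wrist {'mtx': [[319.1465, 0.0, 320.2046], [0.0, 319.1465, 193.7564], [0.0, 0.0, 1.0]], 'k1': 0.0003, 'R': [[0.3033, -0.9529, -0.0023], [-0.9197, -0.2934, 0.2607], [-0.2491, -0.077, -0.9654]], 't': [-0.6476, -0.0289, 0.3907]}
top pot [(0.93, [381.0, 283.0, 28.0, 24.0]), (0.91, [471.0, 195.0, 33.0, 26.0]), (0.84, [377.0, 189.0, 27.0, 29.0]), (0.25, [381.0, 190.0, 122.0, 115.0])]
top hotplate [(0.95, [198.0, 182.0, 72.0, 90.0]), (0.54, [315.0, 125.0, 21.0, 28.0])]
top knob [(0.49, [202.0, 204.0, 20.0, 14.0]), (0.43, [348.0, 176.0, 26.0, 28.0])]
top mat [(0.55, [382.0, 191.0, 122.0, 114.0])]
top cup [(0.59, [359.0, 224.0, 21.0, 23.0])]
top basin [(0.57, [393.0, 160.0, 29.0, 29.0])]
top jar [(0.75, [347.0, 175.0, 22.0, 29.0])]
top tile [(0.81, [408.0, 210.0, 19.0, 25.0])]
side pot [(0.94, [333.0, 126.0, 20.0, 26.0]), (0.9, [410.0, 177.0, 21.0, 30.0]), (0.81, [325.0, 173.0, 22.0, 30.0]), (0.52, [274.0, 232.0, 29.0, 48.0])]
side knob [(0.84, [330.0, 311.0, 15.0, 28.0])]
```

Run:
```python
import cv2,numpy as np
a=cv2.imread("pics/top.png");b=cv2.imread("pics/side.png")
cv2.imwrite("pics/topz.png",cv2.resize(a[90:310,140:520],(800,463),interpolation=2))
cv2.imwrite("pics/sidez.png",cv2.resize(b[70:370,180:560],(760,600),interpolation=2))
```

```text
(no output)
```

View pics/topz.png

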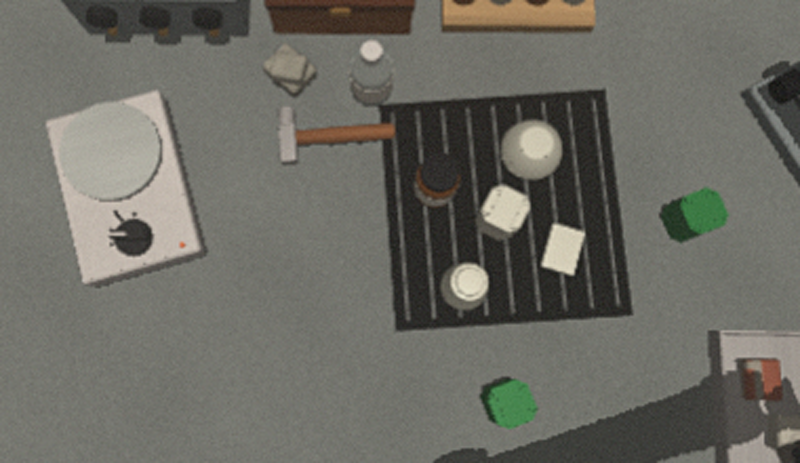

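View pics/sidez.png

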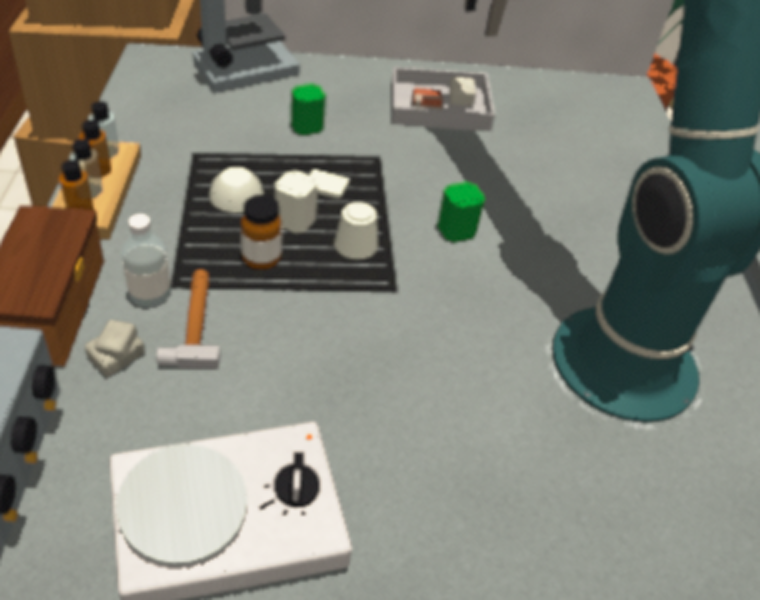

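The white cut-corner pot is at top px ≈(377,189), with the jar, basin, tile and cup around it. The hot plate is at ≈(198,182), with its pointer to the left and the long mark up-left of the knob in the side view. Next I fit poses from the masks.

```bash
cat > h.py <<'E'
from rig import monitor, vision, r, spotter
import cv2,numpy as np
from scipy.optimize import minimize
from scipy.spatial.transform import Rotation as Ro
def proj(c,X):
    p=np.atleast_2d(X)@np.array(c["R"]).T+np.array(c["t"]); s=p[:,:2]/p[:,2:]
    s=s*(1+c["k1"]*(s**2).sum(1,keepdims=True)); m=np.array(c["mtx"])
    return s*[m[0,0],m[1,1]]+m[:2,2]
def ray(c,uv,z):
    m=np.array(c["mtx"]);d=(np.array(uv,float)-m[:2,2])/[m[0,0],m[1,1]];s=d.copy()
    for _ in range(20): s=d/(1+c["k1"]*(s@s))
    R=np.array(c["R"]);o=-R.T@np.array(c["t"]);v=R.T@np.append(s,1)
    return (o+v*(z-o[2])/v[2])
def hull(c,P,sc=8):
    im=np.zeros((400*2,640*2),np.uint8)
    q=cv2.convexHull((proj(c,P)*2*16+8).astype(np.int32).reshape(-1,1,2))
    cv2.fillConvexPoly(im,q,255,cv2.LINE_AA,4); return cv2.resize(im,(640,400),interpolation=cv2.INTER_AREA)/255.
def oct_(h=.03,f=.018):
    return np.array([(a*h,b*f) for a in(1,-1) for b in(1,-1)]+[(b*f,a*h) for a in(1,-1) for b in(1,-1)])
def prism(o,z0,z1): return np.vstack([np.c_[o,np.full(len(o),z)] for z in(z0,z1)])
def circ(rad,n=48,c=(0,0)):
    t=np.linspace(0,2*np.pi,n,endpoint=False);return np.c_[c[0]+rad*np.cos(t),c[1]+rad*np.sin(t)]
def place(P,x,y,a):
    return P@np.array([[np.cos(a),np.sin(a),0],[-np.sin(a),np.cos(a),0],[0,0,1]])+[x,y,0]
def fit(parts,obs,x0,step=(.01,.01,.2)):
    """parts: list of convex point sets; obs: list of (calib,mask,ignore mask)"""
    def cost(p):
        t=0
        for c,m,ig in obs:
            im=np.max([hull(c,place(P,*p)) for P in parts],0)
            t+=(np.abs(im-m)*(~ig)).sum()/m.sum()
        return t
    S=np.array([x0]+[np.array(x0)+np.eye(3)[i]*step[i] for i in range(3)])
    q=minimize(cost,x0,method="Nelder-Mead",options=dict(initial_simplex=S,xatol=1e-4,fatol=1e-4));return q.x,q.fun
E
cat > m1.py <<'E'
from h import *
C={n:vision.get_calibration(n) for n in("top","side")}
for n in C: vision.camera(n)
def near(n,l,uv):
    L=spotter.regions_of(n,l);L=[d for d in L if np.hypot(*(np.array(d["rect"][:2])-uv))<12 and d["rect"][2]<110];return L[0]["pixels"] if L else None
Z=np.zeros((400,640),bool)
pt=near("top","pot",(377,189));ps=near("side","pot",(325,173));js=near("side","jar",(311,185))
jd=cv2.dilate((js if js is not None else Z).astype(np.uint8),np.ones((3,3)))>0
P=prism(oct_(),.001,.081)
x=ray(C["top"],(377,189),.05)
for a0 in(0,.4,.8,1.2):
    print("pot",np.round(sum(map(list,[fit([P],[(C["top"],pt,Z),(C["side"],ps,jd)],[x[0],x[1],a0])[0]]),[]),4), fit([P],[(C["top"],pt,Z)],[x[0],x[1],a0]),fit([P],[(C["side"],ps,jd)],[x[0],x[1],a0]))
ht=near("top","hotplate",(198,182));hs=None
L=spotter.regions_of("side","hotplate");print([np.round(d["rect"]) for d in L]);hs=L[0]["pixels"]
box=prism(np.array([(a*.131,b*.09) for a in(1,-1) for b in(1,-1)]),0,.057);dis=prism(circ(.075,c=(.05,0)),.057,.075);kn=prism(circ(.028),.057,.0955)+[-.085,0,0]
x=ray(C["top"],(198,182),.05)
for a0 in(0.,.3):
  for o in([(C["top"],ht,Z)],[(C["side"],hs,Z)],[(C["top"],ht,Z),(C["side"],hs,Z)]):
    print("hp",fit([box,dis,kn],o,[x[0],x[1],a0]))
for l,uv,z in(("cup",(360,224),.06),("basin",(393,160),.03),("jar",(347,175),.08),("tile",(408,210),.012),("green",(381,283),.05),("green2",(471,195),.05),("hammerhead",(140+287/2.105,90+135/2.105),.02)): print(l,np.round(ray(C["top"],uv,z)[:2],3))
E
python3 m1.py
```

```text
pot [ 0.5093 -0.2664  0.1995] (array([ 0.50819511, -0.26737994, -0.41812585]), np.float64(0.10740349951639848)) (array([ 0.50999653, -0.26104242,  0.23820415]), np.float64(0.08827314709667652))
pot [ 0.5096 -0.2673  1.1482] (array([ 0.50778857, -0.26753819,  1.14182859]), np.float64(0.10733315747823795)) (array([ 0.51107872, -0.25988817,  1.23598934]), np.float64(0.07023241729124083))
pot [ 0.5096 -0.2675  1.2048] (array([ 0.50766715, -0.26729239,  1.10049678]), np.float64(0.10710454585421612)) (array([ 0.51187629, -0.26072813,  1.04279071]), np.float64(0.07397229161935043))
pot [ 0.5093 -0.2667  1.3279] (array([ 0.50837537, -0.26748196,  1.16655397]), np.float64(0.10882792578914974)) (array([ 0.51072131, -0.26010265,  1.31964313]), np.float64(0.07002044060867589))
[array([296., 328., 123.,  92.])]
hp (array([0.54750165, 0.30366319, 0.3025114 ]), np.float64(0.09099592639415649))
hp (array([0.54677726, 0.30137256, 0.30186755]), np.float64(0.06235035193273417))
hp (array([0.54714282, 0.30303776, 0.30288718]), np.float64(0.15528386796624186))
hp (array([0.54660105, 0.30536073, 0.3214748 ]), np.float64(0.09099675268337423))
hp (array([0.54684572, 0.30119172, 0.30015215]), np.float64(0.062555674418499))
hp (array([0.547171  , 0.30255797, 0.30493686]), np.float64(0.15583260852129452))
cup [ 0.402 -0.206]
basin [ 0.614 -0.318]
jar [ 0.551 -0.165]
tile [ 0.454 -0.366]
green [ 0.225 -0.269]
green2 [ 0.497 -0.553]
hammerhead [0.634 0.061]
```

```bash
python3 -m creep '{"delta_pos":[[0.62,0.7,0],[0.62,0.7,0],[0.62,0.7,0],[0.62,0.7,0],[0.62,0.7,0],[0.62,0.7,0],[0.62,0.7,0],[0.62,0.7,0]],"rot":[[0,0,0.06],[0,0,0.07],[0,0,0.07],[0,0,0.07],[0,0,0.07],[0,0,0.07],[0,0,0.07],[0,0,0.06]]}' && python3 -m creep '{"delta_pos":[[0.62,0.7,0],[0.62,0.7,0],[0,0,0],[0,0,0]],"rot":[[0,0,0],[0,0,0],[0,0,0],[0,0,0]]}'
cat > m2.py <<'E'
from h import *
s=monitor.observe();print(np.round(s["eef_pos"],4),np.round(s["eef_rot"],3),np.round(s["joint_positions"],2),round(s["time"],2))
c=vision.get_calibration("wrist");im=vision.camera("wrist");cv2.imwrite("pics/w1.png",im)
L=spotter.regions_of("wrist","pot")
Z=np.zeros((400,640),bool)
for d in L[:3]:
    print(d["score"],np.round(d["rect"]))
d=L[0];P=prism(oct_(),.001,.081)
for a0 in(-.6,-.2,.2):
    print(fit([P],[(c,d["pixels"],Z)],[.5093,-.2667,a0]))
E
python3 m2.py
```

```text
time: 1.75
eef_pos: [0.4465, -0.3377, 0.4051]
eef_rot: [0.0, 0.836, 0.548, 0.0]
wrist_force: [1.1, -0.5, -0.4]
grip_width: 1.0
grip_force: 0.0
time: 2.15
eef_pos: [0.5081, -0.2683, 0.4047]
eef_rot: [0.0, 0.837, 0.548, -0.0]
wrist_force: [0.4, -1.2, -1.1]
grip_width: 0.998
grip_force: 0.0
[ 0.5081 -0.2683  0.4047] [ 0.     0.837  0.548 -0.   ] [ 0.71  0.37 -0.35  1.77  0.15  1.02 -0.11] 2.15
0.78 [324. 178.  62.  73.]
0.75 [108. 253.  92.  47.]
0.59 [408. 356.  63.  44.]
(array([ 0.51031964, -0.26385067, -0.52175824]), np.float64(0.024253752133764895))
(array([ 0.51035105, -0.26380822, -0.52102484]), np.float64(0.024246660689592293))
(array([ 0.51032528, -0.26385266,  1.04656904]), np.float64(0.024277052593189172))
```

View pics/w1.png

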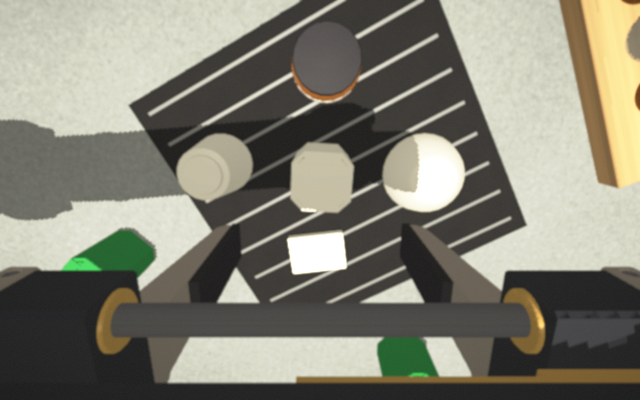

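Wrist fit: pot at (0.5103, −0.2639), yaw −0.52; it shows at px (323,178) with the jar above, the tile below, the cup left and the basin right. First I test the sideways tilt range.

```bash
python3 -m creep '{"delta_pos":[[0,0,0.3],[0,0,0.3],[0,0,0],[0,0,0],[0,0,0],[0,0,0],[0,0,0],[0,0,0]],"rot":[[0,0,-0.07],[0.082,-0.047,0],[0.082,-0.047,0],[0.082,-0.047,0],[0.082,-0.047,0],[0.082,-0.047,0],[0.082,-0.047,0],[0.082,-0.047,0]]}'; python3 -c "
from h import *
s=monitor.observe();print(np.round(s['joint_positions'],2));print(np.round(Ro.from_quat(np.roll(s['eef_rot'],-1)).as_matrix(),3))"
```

```text
time: 3.05
eef_pos: [0.5062, -0.2717, 0.4348]
eef_rot: [-0.249, 0.752, 0.432, 0.432]
wrist_force: [-0.6, 0.1, 0.3]
grip_width: 1.001
grip_force: 0.0
[ 1.14  0.49 -0.66  1.77 -0.84  1.16  0.45]
[[ 0.254  0.864  0.434]
 [ 0.434 -0.503  0.747]
 [ 0.864 -0.002 -0.503]]
```

```bash
python3 -m creep '{"delta_pos":[[0.11,0.19,0],[0.11,0.19,0],[0.11,0.19,0],[0.11,0.19,0],[0.11,0.19,0],[0.11,0.19,0],[0.11,0.19,0],[0.11,0.19,0]],"rot":[[-0.077,0.044,0],[-0.077,0.044,0],[-0.077,0.044,0],[-0.077,0.044,0],[-0.077,0.044,0],[-0.077,0.044,0],[-0.077,0.044,0],[-0.077,0.044,0]]}' 0.88 && python3 -m creep '{"delta_pos":[[0.11,0.19,-0.5],[0.11,0.19,-0.5],[0,0,-0.6],[0,0,-0.57],[0,0,0]],"rot":[[-0.077,0.044,0],[-0.077,0.044,0],[0,0,0],[0,0,0],[0,0,0]]}'
cat > st.py <<'E'
from h import *
import sys
s=monitor.observe();M=Ro.from_quat(np.roll(s['eef_rot'],-1)).as_matrix();p=np.array(s['eef_pos'])
print('j',np.round(s['joint_positions'],2),'z',np.round(M[:,2],3),'y',np.round(M[:,1],3),'G',np.round(p+.171*M[:,2],4))
if len(sys.argv)>5:
    a=list(map(float,sys.argv[1:])); G=np.array(a[:3]);u=np.array([np.cos(a[3]),np.sin(a[3]),0]);f=np.radians(a[4])
    n=np.array([-u[1],u[0],0]);d=np.array([0,0,-np.cos(f)])+np.sin(f)*n
    T=np.c_[np.cross(u,d),u,d]
    if u@M[:,1]<0: T[:,:2]*=-1
    w=Ro.from_matrix(T@M.T).as_rotvec()
    print('dpos units',np.round((G-.171*d-p)/.05,3),'rot units',np.round(w/(np.pi/2),3),'deg',np.round(np.degrees(np.linalg.norm(w)),1))
E
python3 st.py .5103 -.2639 .053 -.521 -20
```

```text
time: 3.85
eef_pos: [0.5508, -0.1952, 0.4353]
eef_rot: [0.022, 0.866, 0.498, -0.035]
wrist_force: [-0.4, 0.8, -0.4]
grip_width: 0.876
grip_force: 0.0
time: 4.35
eef_pos: [0.5605, -0.1758, 0.3225]
eef_rot: [0.087, 0.852, 0.492, -0.155]
wrist_force: [-0.5, -0.1, 0.2]
grip_width: 0.88
grip_force: 0.0
j [ 0.34  0.51 -0.23  1.79  0.5   1.06 -0.68] z [-0.179 -0.3   -0.937] y [ 0.865 -0.501 -0.005] G [ 0.5299 -0.2271  0.1623]
dpos units [-0.422 -0.748 -2.177] rot units [ 0.003 -0.005  0.003] deg 0.6
```

```bash
python3 -m creep '{"delta_pos":[[-0.08,-0.14,-0.4],[-0.08,-0.14,-0.4],[-0.08,-0.14,-0.4],[-0.08,-0.14,-0.4],[-0.05,-0.09,-0.28],[-0.05,-0.1,-0.29],[0,0,0],[0,0,0]],"rot":[[0,0,0.003],[0,0,0],[0,0,0],[0,0,0],[0,0,0],[0,0,0],[0,0,0],[0,0,0]]}' && python3 -m creep '{"delta_pos":[[0,0,0],[0,0,0],[0,0,0],[0,0,0],[0,0,0],[0,0,0]],"rot":[[0,0,0],[0,0,0],[0,0,0],[0,0,0],[0,0,0],[0,0,0]]}' 0 30; python3 st.py .5103 -.2639 .053 -.521 -20
```

```text
time: 5.15
eef_pos: [0.5418, -0.212, 0.2181]
eef_rot: [0.09, 0.851, 0.494, -0.151]
wrist_force: [-0.3, 0.0, 0.5]
grip_width: 0.883
grip_force: 0.0
time: 5.75
eef_pos: [0.5418, -0.2114, 0.2183]
eef_rot: [0.09, 0.851, 0.495, -0.151]
wrist_force: [-1.0, 2.3, 6.4]
grip_width: 0.656
grip_force: 29.8
j [ 0.37  0.64 -0.17  1.86  0.6   0.85 -0.74] z [-0.169 -0.302 -0.938] y [ 0.869 -0.495  0.003] G [ 0.5129 -0.2631  0.0579]
dpos units [-0.048 -0.036 -0.093] rot units [ 0.004  0.    -0.002] deg 0.4
```

```bash
python3 -m creep '{"delta_pos":[[0,0,0.2],[0,0,0.5],[0,0,0.8],[0,0,0.8],[0,0,0.8],[0,0,0.6],[0,0,0.3]],"rot":[[0,0,0],[0,0,0],[0,0,0],[0,0,0],[0,0,0],[0,0,0],[0,0,0]]}'; python3 st.py .46 .065 .2 0 0;python3 st.py .46 .065 .2 0 70
```

```text
time: 6.45
eef_pos: [0.5417, -0.212, 0.421]
eef_rot: [0.091, 0.852, 0.494, -0.15]
wrist_force: [0.6, 0.3, -1.7]
grip_width: 0.653
grip_force: 29.8
j [ 0.42  0.37 -0.24  1.74  0.46  1.19 -0.53] z [-0.166 -0.303 -0.938] y [ 0.869 -0.495  0.007] G [ 0.5133 -0.2639  0.2605]
dpos units [-1.633  5.54  -0.999] rot units [ 0.221 -0.054  0.327] deg 35.8
j [ 0.42  0.37 -0.24  1.74  0.46  1.19 -0.53] z [-0.166 -0.303 -0.938] y [ 0.869 -0.495  0.007] G [ 0.5133 -0.2639  0.2605]
dpos units [-1.633  2.326 -3.25 ] rot units [ 0.979 -0.256  0.262] deg 94.1
```

```bash
python3 -m creep '{"delta_pos":[[-0.2,0.69,0],[-0.2,0.69,0],[-0.2,0.69,0],[-0.2,0.69,0],[-0.2,0.69,-0.2],[-0.2,0.69,-0.2],[-0.2,0.69,-0.3],[-0.2,0.69,-0.3]],"rot":[[0.028,-0.007,0.041],[0.028,-0.007,0.041],[0.028,-0.007,0.041],[0.028,-0.007,0.041],[0.028,-0.007,0.041],[0.028,-0.007,0.041],[0.028,-0.007,0.041],[0.028,-0.007,0.041]]}'; python3 st.py .46 .065 .13 0 70
```

```text
time: 7.25
eef_pos: [0.4605, 0.0652, 0.3668]
eef_rot: [-0.003, 0.705, 0.709, 0.001]
wrist_force: [0.1, 0.3, -1.9]
grip_width: 0.659
grip_force: 29.8
j [ 0.28  0.26 -0.56  2.05  0.17  0.88 -0.37] z [-0.002  0.006 -1.   ] y [ 1.     0.005 -0.002] G [0.4601 0.0663 0.1958]
dpos units [-0.01  -3.218 -3.565] rot units [ 0.774  0.001 -0.004] deg 69.7
```

```bash
python3 -m creep '{"delta_pos":[[0,-0.32,-0.2],[0,-0.32,-0.2],[0,-0.32,-0.3],[0,-0.32,-0.4],[0,-0.32,-0.4],[0,-0.32,-0.4],[0,-0.32,-0.4],[0,-0.32,-0.4]],"rot":[[0.077,0,0],[0.077,0,0],[0.077,0,0],[0.077,0,0],[0.078,0,0],[0.078,0,0],[0.078,0,0],[0.078,0,0]]}' && python3 -m creep '{"delta_pos":[[0,-0.32,-0.4],[0,-0.32,-0.4],[0,0,0],[0,0,0]],"rot":[[0.077,0,0],[0.077,0,0],[0,0,0],[0,0,0]]}'; python3 st.py .46 .065 .034 0 70
```

```text
time: 8.05
eef_pos: [0.4612, -0.065, 0.2314]
eef_rot: [-0.334, 0.622, 0.624, 0.334]
wrist_force: [0.3, 0.3, -1.4]
grip_width: 0.657
grip_force: 29.8
time: 8.45
eef_pos: [0.4612, -0.0955, 0.1923]
eef_rot: [-0.405, 0.579, 0.58, 0.405]
wrist_force: [0.1, 0.2, -1.4]
grip_width: 0.658
grip_force: 29.8
j [ 1.06  1.   -0.85  2.01 -0.55  0.94  0.77] z [-0.002  0.939 -0.343] y [1.    0.002 0.001] G [0.4609 0.0651 0.1336]
dpos units [-0.025 -0.004 -1.996] rot units [ 0.001  0.    -0.001] deg 0.2
```

```bash
python3 -m creep '{"delta_pos":[[0,0,-0.3],[0,0,-0.4],[0,0,-0.4],[0,0,-0.4],[0,0,-0.25],[0,0,-0.05],[0,0,0],[0,0,0]],"rot":[[0,0,0],[0,0,0],[0,0,0],[0,0,0],[0,0,0],[0,0,0],[0,0,0],[0,0,0]]}'; python3 st.py
python3 - <<'E'
from h import *
cv2.imwrite("pics/s2.png",cv2.resize(vision.camera("side")[60:360,180:480],(600,600),interpolation=2))
E
```

```text
time: 9.25
eef_pos: [0.4618, -0.0955, 0.1037]
eef_rot: [-0.405, 0.578, 0.581, 0.405]
wrist_force: [0.5, -0.7, -1.6]
grip_width: 0.657
grip_force: 29.8
j [ 1.01  1.16 -0.77  1.96 -0.49  0.86  0.86] z [-0.002  0.939 -0.344] y [1.    0.004 0.003] G [0.4614 0.065  0.0449]
```

View pics/s2.png

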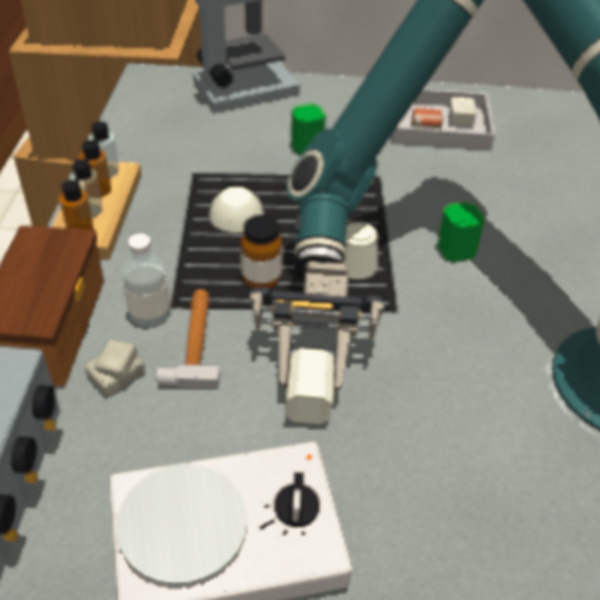

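The pot is held level at crop px (312,390), just above the bench and clear of the hammer and hot plate. I lower it to contact.

```bash
python3 -m creep '{"delta_pos":[[0,0,-0.08],[0,0,-0.08],[0,0,-0.04],[0,0,0],[0,0,0]],"rot":[[0,0,0],[0,0,0],[0,0,0],[0,0,0],[0,0,0]]}'; python3 -m creep '{"delta_pos":[[0,0,-0.03],[0,0,0],[0,0,0]],"rot":[[0,0,0],[0,0,0],[0,0,0]]}'; python3 st.py
```

```text
time: 9.8
eef_pos: [0.4617, -0.096, 0.0932]
eef_rot: [-0.406, 0.578, 0.58, 0.406]
wrist_force: [-0.4, -4.5, 5.6]
grip_width: 0.657
grip_force: 29.7
time: 10.1
eef_pos: [0.4619, -0.096, 0.0926]
eef_rot: [-0.406, 0.577, 0.58, 0.406]
wrist_force: [-0.8, -6.9, 10.3]
grip_width: 0.656
grip_force: 29.8
j [ 1.01  1.18 -0.76  1.96 -0.49  0.86  0.87] z [-0.002  0.941 -0.34 ] y [1.    0.003 0.002] G [0.4616 0.0649 0.0345]
```

```bash
python3 -m creep '{"delta_pos":[[0,0,0],[0,0,0],[0,0,0],[0,0,0],[0,0,0]],"rot":[[0,0,0],[0,0,0],[0,0,0],[0,0,0],[0,0,0]]}' 0.9 && python3 -m creep '{"delta_pos":[[0,-0.1,0.05],[0,-0.3,0.11],[0,-0.4,0.2],[0,-0.4,0.3],[0,-0.2,0.7],[0,0.2,0.9],[0,0.2,0.9],[0,0,0.5]],"rot":[[0,0,0],[0,0,0],[0,0,0],[0,0,0],[0,0,0],[-0.08,0,0],[-0.08,0,0],[-0.08,0,0]]}'; python3 st.py .46 .065 .2 0 0; python3 st.py .46 .065 .2 0 -35
python3 - <<'E'
from h import *
C={n:vision.get_calibration(n) for n in("top","side")}
Z=np.zeros((400,640),bool);P=prism(oct_(),-.057,.023);P=P[:,[0,2,1]]*[1,-1,1]+[0,0,.03]
o=[]
for n in C:
    vision.camera(n)
    for d in spotter.regions_of(n,"pot"):
        e=proj(C[n],[.46,.05,.03])[0]
        print(n,round(d["score"],2),np.round(d["rect"]),np.round(e))
        if np.hypot(*(e-d["rect"][:2]))<14: o.append((C[n],d["pixels"],Z));break
if o: print(fit([P],o,[.46,.065,0],(.005,.005,.1)))
E
```

```text
time: 10.6
eef_pos: [0.4614, -0.0956, 0.0911]
eef_rot: [-0.405, 0.578, 0.581, 0.405]
wrist_force: [-0.1, -0.0, 0.4]
grip_width: 0.901
grip_force: 0.0
time: 11.4
eef_pos: [0.4616, -0.1445, 0.2773]
eef_rot: [-0.287, 0.644, 0.648, 0.288]
wrist_force: [-0.1, -0.2, 0.3]
grip_width: 0.901
grip_force: 0.0
j [ 1.03  0.67 -0.77  1.99 -0.42  0.98  0.61] z [-0.002  0.744 -0.669] y [1.    0.005 0.003] G [ 0.4614 -0.0173  0.163 ]
dpos units [-0.033  4.19   1.874] rot units [-0.534  0.001 -0.004] deg 48.0
j [ 1.03  0.67 -0.77  1.99 -0.42  0.98  0.61] z [-0.002  0.744 -0.669] y [1.    0.005 0.003] G [ 0.4614 -0.0173  0.163 ]
dpos units [-0.033  6.151  1.256] rot units [-0.923 -0.001 -0.004] deg 83.0
top 0.69 [267. 207.  24.  24.] [278. 206.]
side 0.75 [411. 179.  26.  31.] [336. 245.]
(array([ 0.46087766,  0.06667468, -0.01150626]), np.float64(0.11228187669754809))
```

```bash
python3 -m creep '{"delta_pos":[[0,0.55,0.4],[0,0.6,0.4],[0,0.6,0.4],[0,0.6,0],[0,0.6,0],[0,0.6,0],[0,0.6,0],[0,0.6,0]],"rot":[[-0.084,0,0],[-0.084,0,0],[-0.084,0,0],[-0.084,0,0],[-0.084,0,0],[-0.084,0,0],[-0.084,0,0],[-0.084,0,0]]}' && python3 -m creep '{"delta_pos":[[0,0.6,-0.2],[0,0.6,-0.4],[0,0.55,-0.4],[0,0,0],[0,0,0]],"rot":[[-0.084,0,0],[-0.084,0,0],[-0.083,0,-0.004],[0,0,0],[0,0,0]]}'; python3 st.py .461 .081 .033 -.01 -35
python3 - <<'E'
from h import *
c=vision.get_calibration("wrist");im=vision.camera("wrist");cv2.imwrite("pics/w2.png",im)
Z=np.zeros((400,640),bool);P=prism(oct_(),-.057,.023);P=P[:,[0,2,1]]*[1,-1,1]+[0,0,.03]
for d in spotter.regions_of("wrist","pot")[:3]:
    print(round(d["score"],2),np.round(d["rect"]),np.round(proj(c,[.461,.083,.03])[0]))
    print(fit([P],[(c,d["pixels"],Z)],[.461,.0665,0],(.005,.005,.1)))
E
```

```text
time: 12.4
eef_pos: [0.4614, 0.0918, 0.3322]
eef_rot: [0.075, 0.702, 0.703, -0.079]
wrist_force: [0.2, -0.6, -1.8]
grip_width: 0.902
grip_force: 0.0
time: 12.9
eef_pos: [0.4611, 0.1792, 0.2813]
eef_rot: [0.208, 0.675, 0.674, -0.215]
wrist_force: [0.3, -1.0, -0.3]
grip_width: 0.899
grip_force: 0.0
j [-0.27  0.51 -0.38  1.98  0.71  1.21 -1.08] z [-0.01  -0.571 -0.821] y [ 1.    -0.004 -0.01 ] G [0.4593 0.0815 0.1409]
dpos units [ 1.800e-02 -2.000e-03 -2.165e+00] rot units [-0.002 -0.006 -0.004] deg 0.7
0.87 [345. 357.  33.  42.] [324. 122.]
(array([ 0.52587535, -0.60641694,  7.92036625]), np.float64(0.29990520381180463))
0.79 [328. 119.  98. 139.] [324. 122.]
(array([0.46241798, 0.06759004, 0.00531845]), np.float64(0.026011417225117895))
```

View pics/w2.png

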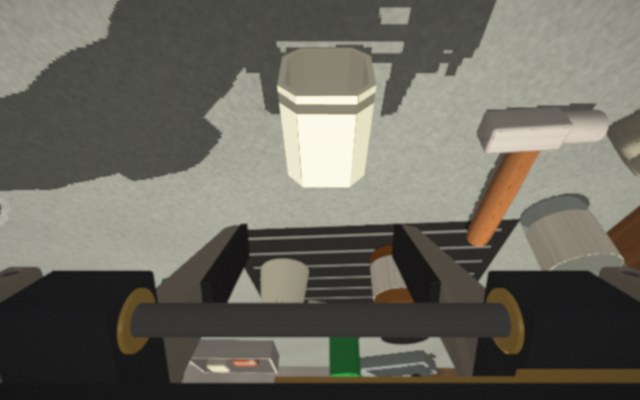

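The pot lies mouth toward the hot plate at px (328,119). The fit is tight: (0.4624, 0.0676), yaw ≈0. I grasp it now.

```bash
python3 -m creep '{"delta_pos":[[0.046,0.04,-0.4],[0,0,-0.4],[0,0,-0.4],[0,0,-0.4],[0,0,-0.35],[0,0,-0.2],[0,0,0],[0,0,0]],"rot":[[-0.002,-0.006,0.006],[0,0,0],[0,0,0],[0,0,0],[0,0,0],[0,0,0],[0,0,0],[0,0,0]]}' && python3 -m creep '{"delta_pos":[[0,0,0],[0,0,0],[0,0,0],[0,0,0],[0,0,0]],"rot":[[0,0,0],[0,0,0],[0,0,0],[0,0,0],[0,0,0]]}' 0 30 && python3 st.py && python3 -m creep '{"delta_pos":[[0,0,0.2],[0,0,0.5],[0,0,0.8],[0,0,0.8],[0,0,0.8],[0,0,0.4]],"rot":[[0,0,0],[0,0,0],[0,0,0],[0,0,0],[0,0,0],[0,0,0]]}'; python3 st.py .595 .318 .22 .303 20; python3 st.py .595 .318 .22 .303 55
```

```text
time: 13.8
eef_pos: [0.4643, 0.1805, 0.1774]
eef_rot: [0.215, 0.674, 0.675, -0.209]
wrist_force: [-0.1, 0.4, 0.2]
grip_width: 0.898
grip_force: 0.0
time: 14.3
eef_pos: [0.4636, 0.1813, 0.1772]
eef_rot: [0.215, 0.674, 0.675, -0.21]
wrist_force: [-2.8, 0.2, 5.8]
grip_width: 0.65
grip_force: 30.0
j [-0.32  0.7  -0.33  2.    0.83  1.06 -1.25] z [ 0.008 -0.573 -0.819] y [1.    0.004 0.006] G [0.4649 0.0833 0.037 ]
time: 14.9
eef_pos: [0.4642, 0.1816, 0.3554]
eef_rot: [0.216, 0.674, 0.675, -0.207]
wrist_force: [1.3, -0.5, -2.2]
grip_width: 0.655
grip_force: 30.0
j [-0.24  0.4  -0.41  1.94  0.66  1.31 -0.98] z [ 0.012 -0.57  -0.821] y [1.    0.005 0.011] G [0.4662 0.0841 0.215 ]
dpos units [2.966 1.611 0.505] rot units [0.603 0.1   0.178] deg 57.3
j [-0.24  0.4  -0.41  1.94  0.66  1.31 -0.98] z [ 0.012 -0.57  -0.821] y [1.    0.005 0.011] G [0.4662 0.0841 0.215 ]
dpos units [ 3.453  0.053 -0.747] rot units [0.988 0.159 0.155] deg 91.1
```

```bash
python3 -m creep '{"delta_pos":[[0.37,0.2,0.1],[0.37,0.2,0.1],[0.37,0.2,0.1],[0.37,0.2,0.1],[0.37,0.2,0.1],[0.37,0.2,0],[0.37,0.2,0],[0.37,0.2,0]],"rot":[[0.075,0.013,0.022],[0.075,0.013,0.022],[0.075,0.013,0.022],[0.075,0.013,0.022],[0.075,0.013,0.022],[0.075,0.013,0.022],[0.075,0.013,0.022],[0.075,0.013,0.022]]}'; python3 st.py .597 .311 .19 .303 55
```

```text
time: 15.7
eef_pos: [0.6125, 0.2611, 0.3774]
eef_rot: [-0.142, 0.582, 0.795, 0.099]
wrist_force: [-0.7, 0.1, -1.9]
grip_width: 0.652
grip_force: 30.0
j [ 0.11  0.65 -0.73  1.56  0.09  1.01 -0.24] z [-0.11   0.322 -0.94 ] y [ 0.953  0.303 -0.008] G [0.5936 0.3162 0.2166]
dpos units [ 0.526 -1.677 -1.786] rot units [ 0.374  0.112 -0.004] deg 35.1
```

```bash
python3 -m creep '{"delta_pos":[[0.1,-0.33,-0.2],[0.1,-0.33,-0.3],[0.1,-0.33,-0.4],[0.1,-0.33,-0.4],[0.1,-0.33,-0.45],[0,0,0],[0,0,0]],"rot":[[0.075,0.022,0],[0.075,0.022,0],[0.075,0.022,0],[0.075,0.022,0],[0.075,0.022,-0.004],[0,0,0],[0,0,0]]}'; python3 st.py .597 .311 .19 .303 55
cat > m3.py <<'E'
from h import *
import sys
s=monitor.observe();M=Ro.from_quat(np.roll(s['eef_rot'],-1)).as_matrix();G=np.array(s['eef_pos'])+.171*M[:,2]
C={n:vision.get_calibration(n) for n in("top","side")}
Z=np.zeros((400,640),bool);zf=float(sys.argv[1])
P=prism(oct_(),zf,zf+.08);o=[]
for n in C:
    im=vision.camera(n);cv2.imwrite(f"pics/{n}_{s['time']:.1f}.png",im)
    e=proj(C[n],[.595,.318,zf+.04])[0]
    for d in spotter.regions_of(n,"pot"):
        if np.hypot(*(e-d["rect"][:2]))<20 : print(n,round(d["score"],2),np.round(d["rect"]),np.round(e));o.append((C[n],d["pixels"],Z));break
for k in o: print(fit([P],[k],[.595,.318,.303],(.005,.005,.1)))
print('G',G)
E
python3 m3.py .151; python3 -c "
import cv2,glob
f=sorted(glob.glob('pics/side_*'))[-1];cv2.imwrite('pics/s3.png',cv2.resize(cv2.imread(f)[190:390,200:460],(780,600),interpolation=2))"
```

```text
time: 16.4
eef_pos: [0.6369, 0.1782, 0.2888]
eef_rot: [-0.37, 0.526, 0.715, 0.273]
wrist_force: [0.7, 0.4, -0.6]
grip_width: 0.649
grip_force: 30.0
j [ 0.47  0.99 -1.    1.6  -0.22  0.92  0.18] z [-0.241  0.781 -0.577] y [0.955 0.297 0.002] G [0.5957 0.3117 0.1902]
dpos units [ 0.037 -0.018 -0.015] rot units [0.002 0.002 0.001] deg 0.3
top 0.89 [177. 148.  30.  35.] [179. 149.]
side 0.82 [266. 295.  35.  51.] [265. 290.]
(array([0.59367624, 0.31863464, 0.34755471]), np.float64(0.3258068863284145))
(array([0.59258318, 0.32153566, 0.2646268 ]), np.float64(0.05580854394989934))
G [0.59566198 0.31166735 0.19022785]
```

View pics/s3.png

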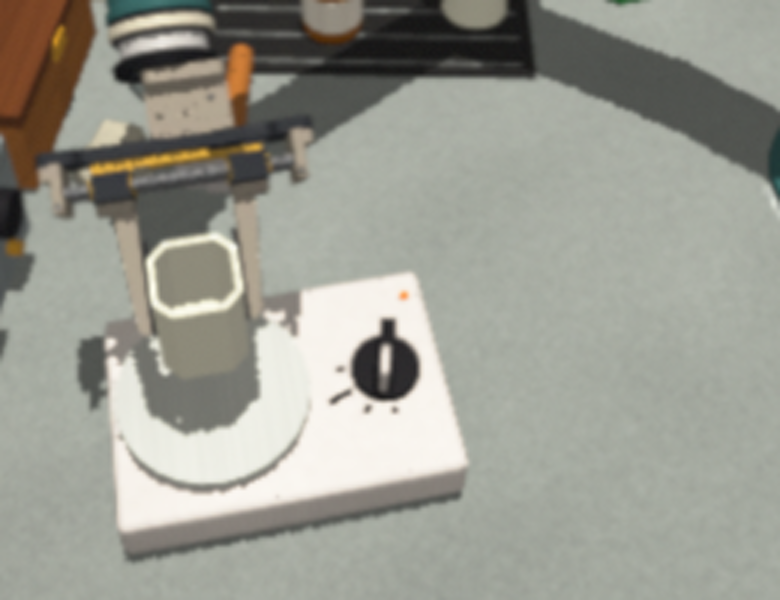

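The pot is held mouth up over the plate at crop px (198,310). I lower it gently.

```bash
python3 -m creep '{"delta_pos":[[0.03,-0.04,-0.2],[0,0,-0.3],[0,0,-0.3],[0,0,-0.3],[0,0,-0.2],[0,0,-0.1],[0,0,0],[0,0,0]],"rot":[[0,0,0],[0,0,0],[0,0,0],[0,0,0],[0,0,0],[0,0,0],[0,0,0],[0,0,0]]}' && python3 st.py .596 .3095 .1137 .303 55
```

```text
time: 17.4
eef_pos: [0.6385, 0.1769, 0.2195]
eef_rot: [-0.37, 0.525, 0.715, 0.274]
wrist_force: [0.0, -0.1, -0.3]
grip_width: 0.652
grip_force: 30.0
j [ 0.45  1.08 -0.96  1.6  -0.19  0.86  0.24] z [-0.241  0.782 -0.575] y [0.955 0.297 0.003] G [0.5972 0.3106 0.1212]
dpos units [-0.013 -0.022 -0.155] rot units [0.001 0.002 0.001] deg 0.2
```

```bash
python3 -m creep '{"delta_pos":[[0,0,-0.03],[0,0,-0.03],[0,0,0],[0,0,0]],"rot":[[0,0,0],[0,0,0],[0,0,0],[0,0,0]]}' && python3 st.py
```

```text
time: 17.8
eef_pos: [0.6384, 0.1767, 0.2164]
eef_rot: [-0.37, 0.525, 0.715, 0.274]
wrist_force: [0.3, -0.6, -2.0]
grip_width: 0.653
grip_force: 30.0
j [ 0.45  1.09 -0.96  1.6  -0.19  0.85  0.24] z [-0.241  0.781 -0.576] y [0.955 0.297 0.003] G [0.5971 0.3103 0.1179]
```

```bash
python3 -m creep '{"delta_pos":[[-0.01,-0.01,-0.03],[0,0,-0.02],[0,0,0],[0,0,0]],"rot":[[0,0,0],[0,0,0],[0,0,0],[0,0,0]]}' && python3 -m creep '{"delta_pos":[[0,0,-0.02],[0,0,0],[0,0,0]],"rot":[[0,0,0],[0,0,0],[0,0,0]]}'; python3 st.py
```

```text
time: 18.2
eef_pos: [0.6379, 0.1761, 0.2145]
eef_rot: [-0.37, 0.525, 0.715, 0.274]
wrist_force: [-0.1, -3.5, 6.0]
grip_width: 0.653
grip_force: 30.0
time: 18.5
eef_pos: [0.638, 0.176, 0.2143]
eef_rot: [-0.371, 0.525, 0.715, 0.274]
wrist_force: [-2.0, -6.1, 9.3]
grip_width: 0.649
grip_force: 30.0
j [ 0.45  1.09 -0.96  1.61 -0.19  0.85  0.25] z [-0.242  0.782 -0.574] y [0.955 0.298 0.003] G [0.5967 0.3098 0.1161]
```

```bash
python3 -m creep '{"delta_pos":[[0,0,0],[0,0,0],[0,0,0],[0,0,0],[0,0,0]],"rot":[[0,0,0],[0,0,0],[0,0,0],[0,0,0],[0,0,0]]}' 0.95 && python3 -m creep '{"delta_pos":[[0.02,-0.08,0.06],[0.06,-0.2,0.15],[0.1,-0.33,0.24],[0.12,-0.4,0.3],[0.12,-0.4,0.3],[0.12,-0.4,0.3],[0,0,0.6],[0,0,0.6]],"rot":[[0,0,0],[0,0,0],[0,0,0],[0,0,0],[0,0,0],[0,0,0],[0,0,0],[0,0,0]]}'; python3 m3.py .075; python3 st.py .466 .278 .2 .303 0;  python3 - <<'E'
import cv2,glob
a,b=[cv2.imread(sorted(glob.glob(f'pics/{n}_*'))[-1]) for n in("side","top")]
cv2.imwrite('pics/s4.png',cv2.hconcat([cv2.resize(a[240:400,220:380],(400,400),interpolation=2),cv2.resize(b[120:240,140:260],(400,400),interpolation=2)]))
E
```

```text
time: 19.0
eef_pos: [0.6377, 0.1764, 0.2125]
eef_rot: [-0.37, 0.525, 0.715, 0.274]
wrist_force: [0.4, 0.2, 0.4]
grip_width: 0.95
grip_force: 0.0
time: 19.8
eef_pos: [0.6653, 0.0835, 0.3413]
eef_rot: [-0.37, 0.527, 0.715, 0.274]
wrist_force: [-0.5, 0.8, 0.1]
grip_width: 0.948
grip_force: 0.0
top 0.63 [189. 157.  26.  32.] [188. 157.]
side 0.6 [268. 311.  34.  45.] [268. 309.]
(array([0.59448129, 0.31656673, 0.70766259]), np.float64(0.1291154071470416))
(array([0.59383516, 0.3186201 , 0.30532032]), np.float64(0.04636278753925813))
G [0.62440223 0.21715567 0.24282566]
j [ 0.59  0.94 -1.01  1.51 -0.22  1.12  0.2 ] z [-0.24   0.781 -0.577] y [0.955 0.297 0.005] G [0.624  0.2184 0.2425]
dpos units [-3.98   3.861  0.597] rot units [-0.582 -0.178 -0.   ] deg 54.8
```

View pics/s4.png

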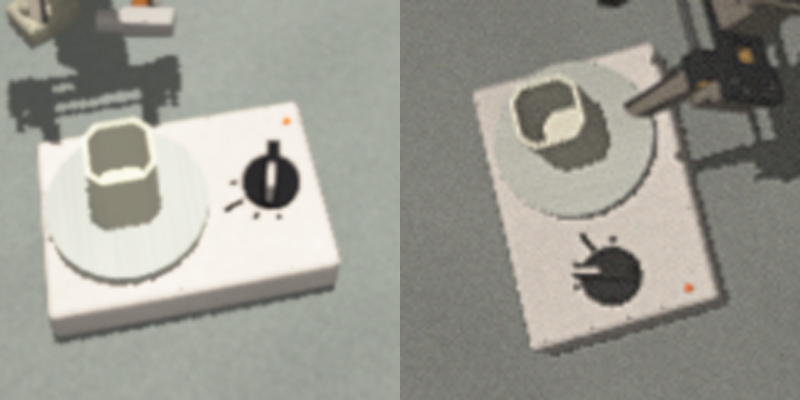

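The pot stands mouth up on the plate, centred within about 1–2 mm. I go over the knob and measure its pointer.

```bash
python3 -m creep '{"delta_pos":[[-0.5,0.2,0.5],[-0.5,0.4,0.4],[-0.5,0.5,0.3],[-0.5,0.55,0],[-0.5,0.55,0],[-0.5,0.55,0],[-0.5,0.55,0],[-0.48,0.55,0]],"rot":[[-0.073,-0.022,0],[-0.073,-0.022,0],[-0.073,-0.022,0],[-0.073,-0.022,0],[-0.073,-0.022,0],[-0.073,-0.022,0],[-0.073,-0.022,0],[-0.073,-0.022,0]]}' && python3 -m creep '{"delta_pos":[[0,0,0],[0,0,0]],"rot":[[0,0,0],[0,0,0]]}' ; python3 st.py .466 .278 .23 .303 0
python3 - <<'E'
from h import *
c=vision.get_calibration("wrist");im=vision.camera("wrist")
cv2.imwrite("pics/w3.png",im)
h=np.array([.547,.303,0]);a=.303;X=np.array([np.cos(a),np.sin(a),0]);Y=np.array([-X[1],X[0],0])
k=h-.085*X
print("axis top",proj(c,k+[0,0,.0955]),"base",proj(c,k+[0,0,.057]),"pot",proj(c,h+.05*X+[0,0,.155]))
for t in(0,.6,1.2,1.8):
    d=np.cos(t)*Y+np.sin(t)*X
    print(t,"case mark r36",proj(c,k+.036*d+[0,0,.057]).round(),"bar top end",proj(c,k+.026*d+[0,0,.0955]).round())
for l in("knob","hotplate"): print([(round(d["score"],2),np.round(d["rect"])) for d in spotter.regions_of("wrist",l)])
e=proj(c,k+[0,0,.08])[0].astype(int)
x0=min(max(e[0]-90,0),460);y0=min(max(e[1]-70,0),260);print(x0,y0)
cv2.imwrite("pics/w3z.png",cv2.resize(im[y0:y0+140,x0:x0+180],(720,560),interpolation=2))
E
```

```text
time: 20.8
eef_pos: [0.4647, 0.2783, 0.3998]
eef_rot: [0.001, 0.594, 0.805, -0.004]
wrist_force: [0.2, -0.6, -0.0]
grip_width: 0.949
grip_force: 0.0
time: 21.0
eef_pos: [0.465, 0.2791, 0.3997]
eef_rot: [-0.002, 0.592, 0.806, -0.003]
wrist_force: [-0.5, -0.7, -0.6]
grip_width: 0.953
grip_force: 0.0
j [-0.02  0.4  -0.73  1.83  0.3   1.03 -0.56] z [-0.006 -0.003 -1.   ] y [ 0.954  0.299 -0.007] G [0.4639 0.2786 0.2287]
dpos units [ 0.02  -0.022  0.026] rot units [ 0.002 -0.004 -0.001] deg 0.4
axis top [[322.6372292  193.44967946]] base [[322.63068391 183.81167116]] pot [[505.8962468  214.83558421]]
0 case mark r36 [[323. 149.]] bar top end [[323. 166.]]
0.6 case mark r36 [[343. 155.]] bar top end [[339. 171.]]
1.2 case mark r36 [[355. 171.]] bar top end [[349. 184.]]
1.8 case mark r36 [[356. 192.]] bar top end [[350. 200.]]
[(0.95, array([322., 185.,  54.,  63.]))]
[(0.64, array([410., 175., 269., 167.]))]
232 119
```

View pics/w3z.png

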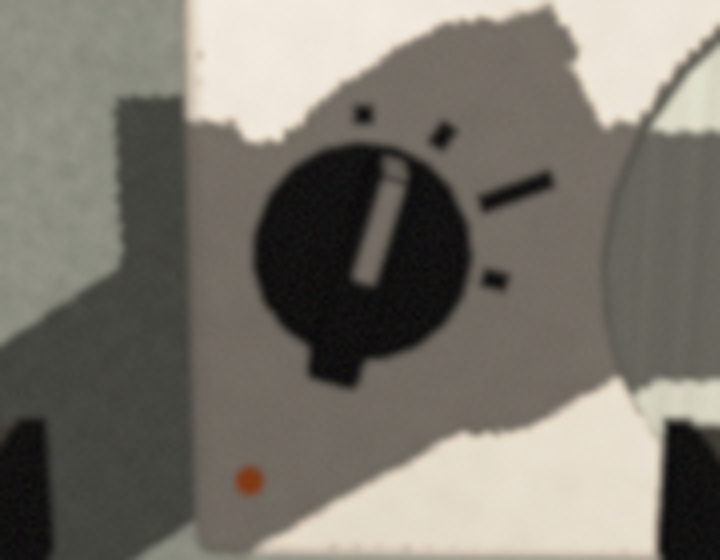

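The pointer stands at about 0.28 rad, crop line (363,278)→(393,165). The long mark is at crop (483,205)–(550,180). I descend with the fingers aligned across the bar.

```bash
python3 st.py .4653 .2795 .094 .023 0; python3 -m creep '{"delta_pos":[[0.03,0.02,-0.2],[0,0,-0.3],[0,0,-0.4],[0,0,-0.5],[0,0,-0.5],[0,0,-0.4],[0,0,-0.25],[0,0,-0.1]],"rot":[[0.002,-0.004,-0.06],[0,0,-0.06],[0,0,-0.058],[0,0,0],[0,0,0],[0,0,0],[0,0,0],[0,0,0]]}' 0.6 ; python3 -m creep '{"delta_pos":[[0,0,-0.03],[0,0,0]],"rot":[[0,0,0],[0,0,0]]}'; python3 st.py .4653 .2795 .094 .023 0
```

```text
j [-0.01  0.4  -0.73  1.83  0.3   1.03 -0.56] z [-0.007 -0.003 -1.   ] y [ 0.956  0.292 -0.007] G [0.4661 0.2758 0.2284]
dpos units [-0.038  0.064 -2.688] rot units [ 0.001 -0.005 -0.174] deg 15.7
time: 21.95
eef_pos: [0.468, 0.2776, 0.2661]
eef_rot: [-0.0, 0.701, 0.713, -0.001]
wrist_force: [0.2, -0.3, -0.2]
grip_width: 0.598
grip_force: 0.0
time: 22.15
eef_pos: [0.4678, 0.2791, 0.2667]
eef_rot: [0.0, 0.7, 0.714, 0.001]
wrist_force: [0.2, -0.1, 0.7]
grip_width: 0.601
grip_force: 0.0
j [-0.15  0.56 -0.57  1.93  0.43  0.77 -0.94] z [ 0.002  0.001 -1.   ] y [1.    0.02  0.002] G [0.4681 0.2794 0.0957]
dpos units [-0.05   0.008 -0.034] rot units [-0.001  0.001  0.002] deg 0.2
```

```bash
python3 -m creep '{"delta_pos":[[-0.04,0.01,-0.03],[0,0,0],[0,0,0],[0,0,0],[0,0,0],[0,0,0],[0,0,0]],"rot":[[0,0,0],[0,0,0],[0,0,0],[0,0,0],[0,0,0],[0,0,0],[0,0,0]]}' 0 20; python3 -c "
from h import *
print(np.round(monitor.observe()['ft_torque'],2))"; python3 st.py .4653 .2795 .094 -.897 0
```

```text
time: 22.85
eef_pos: [0.4646, 0.2799, 0.2648]
eef_rot: [-0.0, 0.7, 0.715, -0.0]
wrist_force: [-3.3, -0.1, 5.4]
grip_width: 0.142
grip_force: 20.0
[-0.2   0.94  0.01]
j [-0.15  0.56 -0.57  1.94  0.43  0.76 -0.95] z [-0.001  0.    -1.   ] y [ 1.     0.021 -0.001] G [0.4645 0.2799 0.0938]
dpos units [ 0.014 -0.007  0.005] rot units [-0.    -0.    -0.585] deg 52.6
```

```bash
python3 -m creep '{"delta_pos":[[0,0,0],[0,0,0],[0,0,0],[0,0,0],[0,0,0],[0,0,0],[0,0,0],[0,0,0]],"rot":[[0,0,-0.06],[0,0,-0.08],[0,0,-0.08],[0,0,-0.08],[0,0,-0.08],[0,0,-0.08],[0,0,-0.07],[0,0,-0.055]]}'; python3 -m creep '{"delta_pos":[[0,0,0],[0,0,0],[0,0,0]],"rot":[[0,0,0],[0,0,0],[0,0,0]]}'; python3 st.py .4653 .2795 .094 -.897 0;  python3 -c "
from h import *
print(np.round(monitor.observe()['ft_torque'],2))"
```

```text
time: 23.65
eef_pos: [0.4648, 0.2798, 0.2648]
eef_rot: [0.0, 0.945, 0.328, 0.0]
wrist_force: [-3.0, -1.5, 3.5]
grip_width: 0.138
grip_force: 20.0
time: 23.95
eef_pos: [0.4649, 0.2798, 0.2648]
eef_rot: [0.0, 0.944, 0.331, -0.0]
wrist_force: [-4.8, -1.3, 5.4]
grip_width: 0.14
grip_force: 20.0
j [-0.32  0.51 -0.35  1.95  0.26  0.72 -1.72] z [ 0.    -0.001 -1.   ] y [ 0.625 -0.781  0.001] G [0.4649 0.2797 0.0938]
dpos units [ 0.008 -0.006  0.005] rot units [ 0.     0.    -0.001] deg 0.1
[-0.21  1.12 -0.  ]
```

Now I release, rise straight up and check the pointer.

```bash
python3 -m creep '{"delta_pos":[[0,0,0],[0,0,0],[0,0,0],[0,0,0],[0,0,0],[0,0,0.1],[0,0,0.4],[0,0,0.6]],"rot":[[0,0,0],[0,0,0],[0,0,0],[0,0,0],[0,0,0],[0,0,0],[0,0,0],[0,0,0]]}' 0.6; python3 -m creep '{"delta_pos":[[0,0,0.6],[0,0,0.5],[0,0,0.5],[0,0,0],[0,0,0]],"rot":[[0,0,0],[0,0,0],[0,0,0],[0,0,0],[0,0,0]]}'
python3 - <<'E'
from h import *
c=vision.get_calibration("wrist");im=vision.camera("wrist")
h=np.array([.547,.303,0]);a=.303;X=np.array([np.cos(a),np.sin(a),0]);Y=np.array([-X[1],X[0],0]);k=h-.085*X
e=proj(c,k+[0,0,.08])[0].astype(int);x0=min(max(e[0]-60,0),520);y0=min(max(e[1]-50,0),300);print(x0,y0)
print("axis base",((proj(c,k+[0,0,.057])-[x0,y0])*6).round(),"top",((proj(c,k+[0,0,.0955])-[x0,y0])*6).round())
for t in(1.1,1.2,1.3):
    d=np.cos(t)*Y+np.sin(t)*X;print(t,((proj(c,k+.026*d+[0,0,.0955])-[x0,y0])*6).round(),((proj(c,k+.04*d+[0,0,.057])-[x0,y0])*6).round())
cv2.imwrite("pics/w4z.png",cv2.resize(im[y0:y0+100,x0:x0+120],(720,600),interpolation=2))
E
```

```text
time: 24.75
eef_pos: [0.4648, 0.2794, 0.3192]
eef_rot: [0.001, 0.944, 0.33, -0.001]
wrist_force: [1.0, 0.4, 0.2]
grip_width: 0.602
grip_force: 0.0
time: 25.25
eef_pos: [0.4652, 0.2797, 0.4001]
eef_rot: [0.0, 0.944, 0.33, 0.001]
wrist_force: [0.4, -0.5, 0.5]
grip_width: 0.598
grip_force: 0.0
263 138
axis base [[360. 270.]] top [[362. 326.]]
1.1 [[345. 160.]] [[336.  38.]]
1.2 [[362. 159.]] [[360.  37.]]
1.3 [[379. 159.]] [[384.  38.]]
```

View pics/w4z.png

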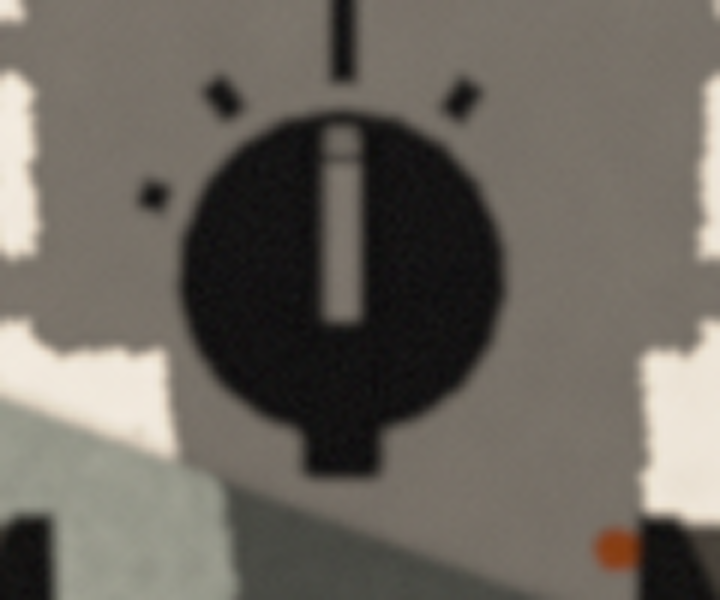

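The white pointer (x≈342) lines up exactly with the long mark (x≈343). One last numeric check of the pot, then I hand in.

```bash
python3 m3.py .075 && python3 -c "
from rig import r
print(r.sign_off())"
```

```text
top 0.54 [186. 154.  28.  28.] [188. 157.]
side 0.66 [269. 313.  34.  46.] [268. 309.]
(array([0.59500362, 0.3181063 , 0.13176386]), np.float64(0.9576494070682164))
(array([0.59388114, 0.31800169, 0.29017858]), np.float64(0.03997152880166759))
G [0.46511827 0.27932587 0.22818296]
the job is handed in; nothing more can be done
None
```

The pot stands mouth up within about 1–2 mm of the plate's centre, the knob's pointer is on the long mark, and the job was handed in at about 25 s of the 67 s allowed.

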